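Take the cell carrier out of the photometer

TASK

Lift the black light hood off the photometer by its knob, stand it upright on the middle of the rubber mat and let go of it. Then pinch the two side catches of the cell carrier together between the fingers, lift the carrier straight up out of its well, and finish the program while still holding it by the pinched catches, upright and still, its bottom about a hand's breadth above the photometer. Leave the jars, pot, bottles, box and rack where they are.

Things in the scene. Friction and masses are not known exactly. Their poses are not given: they have to be found in the camera images.
- photometer: Benchtop photometer, fixed: white box on a dark base, 210 mm (its x) x 110 mm (y), flat top (deck) 62 mm above the bench. Origin: centre of its underside. Dark screen and four keys on the -x half of the deck. The carrier sits in a well centred 45 mm along +x from the origin, mouth 55 (x) x 46 mm (y), floor 20 mm above the bench. Position and yaw vary.
- hood: Light hood, black plastic, loose, about 90 g: open-bottomed box 60 mm (x) x 64 mm (y) x 46 mm high, walls 3 mm, with a round knob on its roof. Origin: centre of its open underside, z up. At first it stands on the deck over the carrier's head, which reaches 38 mm up inside it: raise it over 40 mm before going sideways.
- hood_knob (a point): Grip point of the hood's knob, on its axis, 68 mm above the hood's origin. The knob is 20 mm across from 46 mm (the roof) to 70 mm, then 24 mm across up to 76 mm above the hood's origin.
- mat: Grey rubber mat on the bench, fixed, 150 mm (its x) x 130 mm (y), 3 mm thick. Origin: centre of its underside. It lies left or right of the photometer.
- carrier: Cell carrier, about 0.12 kg: grey core 40 (x) x 26 (y) x 72 mm high, wider feet at its x ends (52 x 43 mm, 38 mm high), two white caps on top up to 80 mm. Origin: centre of its underside, z up. Starts in the well, underside 20 mm above the bench, head 30 mm (caps 38 mm) above the deck, axes parallel to the photometer's. Lifted 42 mm straight up it is out of the well.
- carrier_pads (a point): Midpoint between the two catch pads, 58.5 mm above the carrier's origin, axes as the carrier's. Close the fingers along y here, from above. The black ribbed pads on the +y and -y sides are 36 mm wide (x), 27 mm high (3 to 30 mm above the deck while seated), outer faces 50 mm apart at rest, 40 mm pinched. Fingertips must stay above the deck, 16.5 mm below this point.
- catch_left (a joint): Travel (m) of the sprung catch on the carrier's +y side: 0 at rest (out), 0.005 pressed fully in, at a stop. Spring 4.8 N at rest, 7.8 N fully in; a grip of about 20 N drives both catches to their stops and carries the carrier. Hooks at the catches' feet hold it under the well's lip (1 mm play): it lifts out only with both pressed in by over 3 mm.
- catch_right (a joint): The same for the catch on the carrier's -y side: 0 out, 0.005 fully in.
- jar_a: Bystander, loose: sample jar of glass with a black lid, 68 mm across, 100 mm tall. Origin: centre of its underside.
- jar_b: Bystander, loose: sample jar of glass with a steel lid, 68 mm across, 90 mm tall. Origin: centre of its underside.
- bottle_a: Bystander, loose: green sample bottle, 62 mm across, 140 mm tall, at the back of the bench. Origin: centre of its underside.
- dropper: Bystander, loose: small white dropper bottle, 28 mm across, 70 mm tall. Origin: centre of its underside.
- pot: Bystander, loose: low clear pot with a white lid, 46 mm across, 42 mm tall, between photometer and mat. Origin: centre of its underside.
- reagent_box: Bystander, loose: cardboard box 65 x 45 x 30 mm high, between photometer and mat. Origin: centre of its underside.
- tube_rack: Bystander, loose: white test-tube rack, 60 x 220 mm and 71 mm high (tubes to 96 mm), at the back of the bench. Origin: centre of its underside.
Mind the look-alikes: they are no part of the job. Leave any pink or purple look-alike of the hood alone.

How it is judged:
On the way, in this order (a step that is already met when the one before it is completed fails the run):
1. the hood stands upright on the mat, let go, with the carrier still in its well (horizontal distance between hood and mat below 0.045 m and height (world z) of hood below 0.012 m and angle between hood's own z axis and vertical below 0.15 rad and contact force between the fingers and hood below 0.2 N and linear speed of hood below 0.02 m/s and height (world z) of carrier below 0.03 m), for 0.2 s.
2. both catches are pinched in by the fingers while the carrier still sits in its well (value of joint each of catch_left, catch_right above 0.003 m and height (world z) of carrier below 0.035 m and contact force between the fingers and carrier above 3 N), for 0.1 s.
At the end, for the whole second after the job is handed in: Hood upright and let go on the mat, centre within 45 mm of the mat's. Carrier held in the fingers, both catches pinched in over 3 mm, underside over 100 mm above the bench, upright within 0.3 rad, under 30 mm/s, touching neither photometer nor other things (horizontal distance between hood and mat below 0.045 m and height (world z) of hood below 0.012 m and angle between hood's own z axis and vertical below 0.15 rad and contact force between each of the fingers, carrier and hood below 0.2 N and linear speed of hood below 0.02 m/s and value of joint each of catch_left, catch_right above 0.003 m and height (world z) of carrier above 0.1 m and angle between carrier's own z axis and vertical below 0.3 rad and linear speed of carrier below 0.03 m/s and contact force between the fingers and carrier above 3 N and contact force between carrier and photometer below 0.2 N and contact force between carrier and jar_a below 0.2 N and contact force between carrier and jar_b below 0.2 N and contact force between carrier and bottle_a below 0.2 N and contact force between carrier and tube_rack below 0.2 N); the arm keeps its last pose, push and grip.
It fails at once if a jar, bottle, pot, box or the tube rack is pushed more than 40 mm or tipped over (distance of any of jar_a, jar_b, bottle_a, dropper, pot, reagent_box, tube_rack from where it was at the start of the episode above 0.04 m or angle between any of jar_a, jar_b, bottle_a, dropper, pot, reagent_box, tube_rack's own z axis and vertical above 0.5 rad).
It also fails if it takes over 58 s, if anything falls off the work surface, if the arm or the gripper's body presses on something with over 40 N, if the wrist force passes 120 N, or if a joint passes its speed limit or range.

ROBOT

A 6-joint arm with a two-finger parallel gripper is mounted at the origin on the work surface. World frame = base frame: x ahead of the robot, y to its left, z up, the work surface at z = 0. Lengths are in m, angles in rad, forces in N, time in s.
With the tool pointing down it reaches from about 0.275 to 0.975 m from the base axis. Payload 8.4 kg.
Tool frame: the origin (TCP) lies between the finger pads; the fingertips stand manip.tcp_to_tips ahead of it and the grasp point (between the pads) lies 3 mm ahead of it (manip.tcp_to_tips is the distance from the TCP to the fingertips, in m); z points along the fingers, y is the line along which they close (so a half turn about z gives the same grasp; the last joint's range is limited). The gripper opens to 92 mm and grips with 3 to 60 N. Pads are 20 mm wide; open, the fingers measure 128 mm over their backs; the gripper's body (75 mm by 189 mm) begins 69 mm behind the grasp point.
Start: joints at [1.275, 0.353, 1.633, -0, 1.155, -0.002], TCP at [0.181, 0.598, 0.237] pointing down, gripper open.
Joint ranges: [-2.63, 2.63], [-0.92, 2.1], [0.06, 2.66], [-1.3, 4.44], [0, 2.69], [-3.02, 3.02]. Speed limits (rad/s): [2.22, 2.22, 2.79, 3.14, 3.14, 3.14].

INTERFACE

Orientations are given as a unit quaternion [x, y, z, w].
In Python, from workcell import manip gives the robot as it stands.
- The arm moves only by the tool jog_arm, never from a script. Its argument "steps" is a list of rows, each a list of 4 numbers: the shift along the tool's x, y, z in cm, then the turn about the tool's z in rad. A call has 1 to 8 rows; each row is the pose to reach, as a shift and turn from the pose commanded when the call began, along the tool's axes at that moment; what a row does not reach only later rows make up. A row lasts 1/12 s, in which the tool goes at most 41.7 mm and 7.16 degrees, less where a joint would pass 70% of its speed; a pose out of reach is approached as far as the arm can. A call with a gripper value outside its range is refused whole. "hand" is the closure, from -1 (fully open) to 1 (shut), set as the call begins (left out, the last holds). The fingers move at their own pace and stop on an object; the grip force is fixed at half the most. Time passes only in rows, so rows that repeat a pose let the fingers close. It gives the time, the measured TCP pose, the force, the opening and the grip force at its end, in the units of the state.
- manip.sense(): the state, without advancing time (a new reading comes with each control period).
- manip.read_camera(name): name is "scene" or "top" or "wrist"; returns a dict with "pixels" (400x640x3 uint8, red, green, blue), "depth" (400x640 float32, m along the optical axis (not along the pixel's ray), 0 where there is no reading), "vfov" (degrees; the focal length in pixels is half the picture's height over the tangent of half this angle, whatever the lens; pixels are square), "cx", "cy" (the principal point, pixels), "k1" (the pictures are not rectified: a ray, as slopes to the right and down, at radius r is drawn at 1 + k1 r^2 times it, then the intrinsics apply), "T" (4x4, takes a point from camera to world coordinates); the wrist camera has in their place "T_tool_cam" (4x4, takes a point from camera to tool coordinates, whose origin is the TCP and whose axes are the flange's). Camera axes: x right, y up, looking along -z (the intrinsics and any distortion apply to the point x, -y, -z); pixel columns grow to the right and rows downward; lengths in m; the calibration is good to about 2 mm. A picture is of the moment at which its call begins: read the wrist's pose just before it.
- manip.sign_off(): hands the job in; it is judged then, once.
The state is a dict: "clock": time; "qpos": joint angles; "joint_vel": joint speeds; "joint_efforts": joint torques, N m; "tcp_pos": TCP position; "tool_rot": TCP orientation; "ft_force": force on the tool from outside, world axes, zero at the start; "moment": the same for the moment, N m; "gripper_width": finger opening in m; "finger_force": force on a finger pad.
Only numpy, scipy, OpenCV 4.12 (cv2) and the standard library are available. Lean on these libraries where they do the work, as an engineer would, in place of code of your own. Each camera call takes 0.05 s, during which the arm holds its last target. There are 200 camera calls.

## Working session

There is one attempt and no reset: what is moved stays moved. The work goes in short steps, Python scripts to look and compute and a tool call to move; the robot and the scene stay as the last step left them, time stands still between calls to the robot, and variables do not carry over. Pictures are saved under pics/ and viewed, at most 10 in all, crops included, and the job is handed in when it is done.

Besides the shell and the picture viewer there is one more tool, called after "Call:" as a command line: name --pt "numbers of a row" for each row, then --argument value for the rest. jog_arm: Moves the arm, as the interface text tells. Its arguments: {"type":"object","properties":{"steps":{"type":"array","items":{"type":"array","items":{"type":"number"}}},"hand":{"type":"number"}},"required":["steps"]}

```bash
mkdir -p pics
cat > h.py <<'E'
import numpy as np, cv2, pickle
from workcell import manip
from scipy.spatial.transform import Rotation as R
def grab(n):
    s=manip.sense(); c=manip.read_camera(n)
    if n=="wrist":
        T=np.eye(4); T[:3,:3]=R.from_quat(s["tool_rot"]).as_matrix(); T[:3,3]=s["tcp_pos"]; c["T"]=T@c["T_tool_cam"]
    return c
def K(c):
    f=200/np.tan(np.radians(c["vfov"])/2); return np.array([[f,0,c["cx"]],[0,f,c["cy"]],[0,0,1]])
def slopes(c,px):
    px=np.asarray(px,float).reshape(-1,1,2)
    return cv2.undistortPoints(px,K(c),np.array([c["k1"],0,0,0,0]))[:,0]
def plane(c,px,z):
    s=slopes(c,px); d=np.c_[s[:,0],-s[:,1],-np.ones(len(s))]@c["T"][:3,:3].T; o=c["T"][:3,3]
    return o+d*((z-o[2])/d[:,2])[:,None]
def cloud(c):
    v,u=np.mgrid[:400,:640]; s=slopes(c,np.c_[u.ravel(),v.ravel()]); d=c["depth"].ravel()
    P=np.c_[s[:,0]*d,-s[:,1]*d,-d]@c["T"][:3,:3].T+c["T"][:3,3]
    return P.reshape(400,640,3)
def save(c,name,roi=None,k=1):
    im=c["pixels"][:,:,::-1]
    if roi: im=im[roi[1]:roi[3],roi[0]:roi[2]]
    cv2.imwrite("pics/"+name,cv2.resize(im,None,fx=k,fy=k,interpolation=cv2.INTER_CUBIC))
E
python3 - <<'E'
from h import *
s=manip.sense(); print(s, manip.tcp_to_tips)
for n in("top","scene"):
    c=grab(n); save(c,n+".png"); pickle.dump(c,open(n+".pkl","wb")); print(n,c["vfov"],c["k1"],c["T"].round(3).tolist())
E
```

```text
{'clock': 0.0, 'qpos': array([ 1.27458775e+00,  3.53646417e-01,  1.63411485e+00,  1.85267503e-05,
        1.15519074e+00, -2.39630157e-03]), 'joint_vel': array([ 0.00105756, -0.00105768, -0.00031169, -0.00200887,  0.0017866 ,
       -0.00142586]), 'joint_efforts': array([ 1.39401996e-03, -5.93841112e+01, -3.34211469e+01,  6.96253125e-02,
        2.34737381e-02, -7.67726669e-05]), 'tcp_pos': array([0.18086176, 0.59778466, 0.23587301]), 'tool_rot': array([ 1.46381972e-01,  9.89227909e-01, -6.70852306e-04, -1.09478383e-04]), 'ft_force': array([ 1.34762892,  0.01167658, -0.04989853]), 'moment': array([0.00088797, 0.0277064 , 0.05743891]), 'finger_force': 0.0, 'gripper_width': 0.09180527429266266} 0.022
top 45.926953624143835 0.030870258990360343 [[-0.006, 0.996, -0.093, 0.467], [-1.0, -0.005, 0.011, 0.01], [0.01, 0.093, 0.996, 1.298], [0.0, 0.0, 0.0, 1.0]]
scene 55.44129878652974 -0.03716103458289897 [[0.745, -0.514, 0.426, 0.962], [0.667, 0.584, -0.462, -0.411], [-0.011, 0.628, 0.778, 0.819], [0.0, 0.0, 0.0, 1.0]]
```

View pics/top.png

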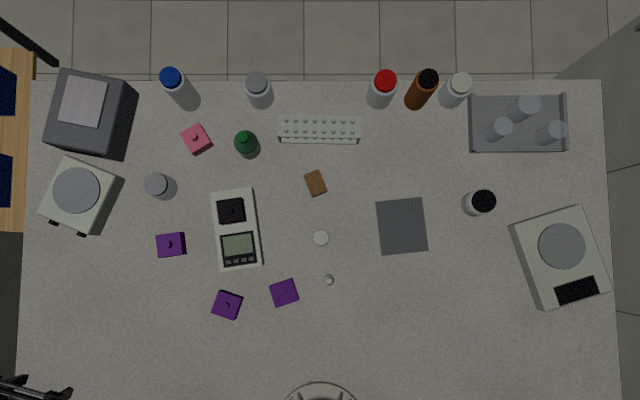

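View pics/scene.png

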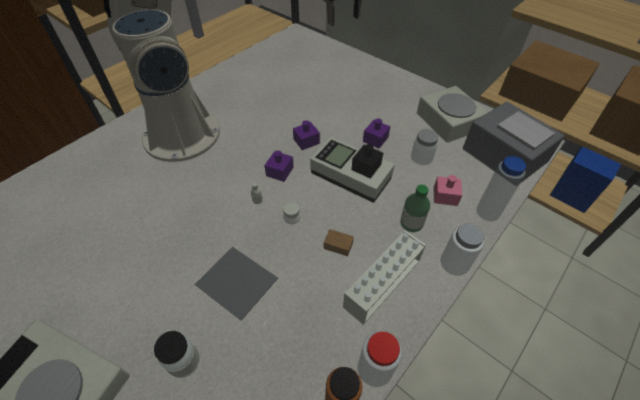

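The top view shows the photometer at about (236,230), with the black hood on it at (231,210) and the mat at (402,226). Hood candidates:
- black (231,210)
- purple (171,244), (227,305) and (284,292)
- pink (196,139)

Only the black one on the photometer's deck fits the description.

Run:
```python
from h import *
c=pickle.load(open("top.pkl","rb")); P=cloud(c); im=c["pixels"].astype(int)
save(c,"crop.png",(185,165,305,285),5)
z=P[:,:,2]
def rect(m,name,zp,roi):
    mm=np.zeros_like(m,np.uint8); x0,y0,x1,y1=roi; mm[y0:y1,x0:x1]=m[y0:y1,x0:x1]
    cs,_=cv2.findContours(mm,cv2.RETR_EXTERNAL,cv2.CHAIN_APPROX_NONE); k=max(cs,key=cv2.contourArea)[:,0]
    w=plane(c,k,zp)[:,:2]; print(name,len(k),cv2.minAreaRect((w*1000).astype(np.float32)))
photo=(190,175,285,285)
rect((z>.045),"photometer top+hood",.062,photo)
rect((z>.095),"hood roof",.108,photo)
rect((z>.113)," knob",.122,photo)
g=im.sum(2); 
rect((g<300)&(abs(z)<.02)&(im.max(2)-im.min(2)<25),"mat",.003,(365,185,440,265))
for n,(u,v) in dict(pot=(321,238),drop=(329,280),box=(315,183),jar_a=(483,201),jar_b=(156,185),bottle=(245,140),pb=(284,292),pl=(171,244),rack=(318,128)).items():
    print(n,P[v,u].round(3))
```

```text
photometer top+hood 240 ((527.2374877929688, 217.34945678710938), (209.43978881835938, 114.2176742553711), 8.360088348388672)
hood roof 95 ((570.6785278320312, 225.98257446289062), (60.94170379638672, 65.55058288574219), 8.580394744873047)
 knob 27 ((572.0404052734375, 228.3299102783203), (22.698497772216797, 22.35651397705078), 0.6367894411087036)
mat 199 ((535.0433959960938, -227.06109619140625), (151.2150421142578, 132.22373962402344), 5.695633888244629)
pot [ 0.502 -0.005  0.044]
drop [ 0.393 -0.025  0.069]
box [0.652 0.01  0.026]
jar_a [ 0.593 -0.42   0.096]
jar_b [0.639 0.417 0.092]
bottle [0.744 0.183 0.14 ]
pb [0.364 0.091 0.073]
pl [0.488 0.385 0.06 ]
rack [0.793 0.001 0.067]
```

View pics/crop.png

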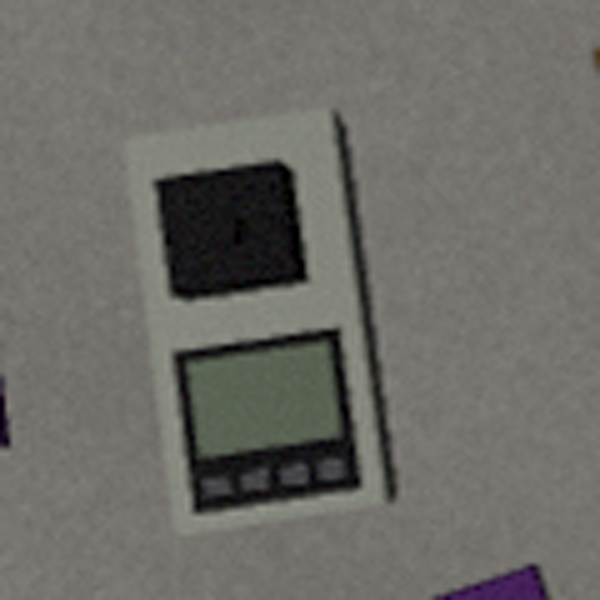

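The crop confirms it: the black hood with its knob, on the photometer deck near top-view pixel (231,210). Setting out now.

Call:
jog_arm --pt "-3.4 -1.7 0 -0.055" --pt "-6.8 -3.4 0 -0.11" --pt "-10.2 -5.1 0 -0.165" --pt "-13.6 -6.8 0 -0.22" --pt "-17 -8.5 0 -0.275" --pt "-20.4 -10.2 0 -0.33" --pt "-23.8 -11.9 0 -0.385" --pt "-27.2 -13.6 0 -0.44" --hand -1

```text
clock: 0.77
tcp_pos: [0.4029, 0.3877, 0.2364]
tool_rot: [-0.074, 0.997, -0.0, -0.0]
ft_force: [0.1, 1.2, -0.3]
gripper_width: 0.0918
finger_force: 0.0
```

```bash
cat > go.py <<'E'
import sys; from h import *
# target: x y z [yaw of tool y, deg]
def go(t,yaw=None):
    s=manip.sense(); r=R.from_quat(s["tool_rot"]); d=r.inv().apply(np.array(t)-s["tcp_pos"])*100
    y=r.as_matrix()[:,1]; a=np.degrees(np.arctan2(y[1],y[0]))
    print("t %.2f"%s["clock"],"pos",s["tcp_pos"].round(4),"yaw %.1f"%a,"q6 %.2f"%s["qpos"][5],"tz",r.as_matrix()[:,2].round(3),"F",s["ft_force"].round(1),"w %.4f f %.1f"%(s["gripper_width"],s["finger_force"]))
    print("shift cm",d.round(2),"turn",None if yaw is None else round(-np.radians(yaw-a),3))
if __name__=="__main__":
    v=[float(x) for x in sys.argv[1:]]; go(v[:3],v[3] if len(v)>3 else None)
E
python3 go.py .571 .227 .236 98.4
```

```text
t 0.77 pos [0.4029 0.3877 0.2364] yaw 98.5 q6 -0.96 tz [-0. -0. -1.] F [ 0.1  1.2 -0.3] w 0.0918 f 0.0
shift cm [-14.24 -18.39   0.04] turn 0.002
```

Call:
jog_arm --pt "-2.4 -3.1 0 0" --pt "-4.8 -6.2 0 0" --pt "-7.2 -9.3 0 0" --pt "-9.6 -12.4 0 0" --pt "-12 -15.5 0 0" --pt "-14.2 -18.4 0 0" --pt "-14.2 -18.4 0 0" --pt "-14.2 -18.4 0 0"

```text
clock: 1.43
tcp_pos: [0.57, 0.2264, 0.236]
tool_rot: [-0.071, 0.997, -0.0, -0.0]
ft_force: [-0.9, -0.9, -0.7]
gripper_width: 0.0922
finger_force: 0.0
```

Run:
```python
from h import *
from go import go
go((.571,.227,.133),98.4)
c=grab("wrist"); save(c,"w1.png"); pickle.dump(c,open("w1.pkl","wb")); P=cloud(c); z=P[:,:,2]
im=c["pixels"].astype(int)
for lo,hi,zp,n in((.098,.113,.108,"roof"),(.130,.15,.138,"knob")):
    m=((z>lo)&(z<hi)&(c["depth"]>0)&(np.hypot(P[:,:,0]-.571,P[:,:,1]-.227)<.06)).astype(np.uint8)
    cs,_=cv2.findContours(m,cv2.RETR_EXTERNAL,cv2.CHAIN_APPROX_NONE)
    if cs:
        k=max(cs,key=cv2.contourArea)[:,0]; print(n,cv2.minAreaRect((plane(c,k,zp)[:,:2]*1000).astype(np.float32)))
```

```text
t 1.43 pos [0.57   0.2264 0.236 ] yaw 98.2 q6 -1.34 tz [-0.001 -0.    -1.   ] F [-0.9 -0.9 -0.7] w 0.0922 f 0.0
shift cm [-0.12  0.05 10.3 ] turn -0.004
roof ((572.7424926757812, 226.16610717773438), (61.702205657958984, 64.03019714355469), 8.263909339904785)
knob ((573.3123168945312, 226.2159881591797), (23.891796112060547, 23.283000946044922), 52.11608123779297)
```

View pics/w1.png

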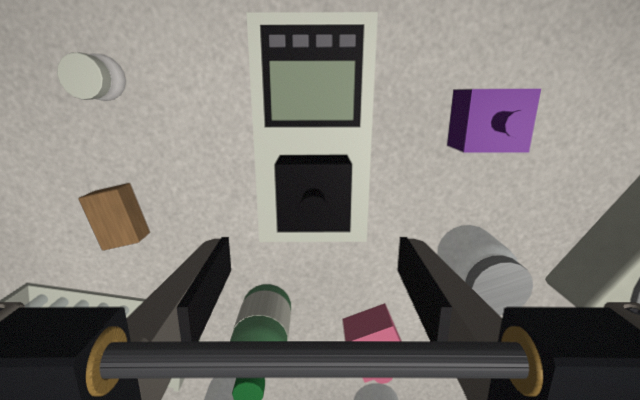

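The wrist view shows the black hood at about (313,193), with its knob at (313,195) between the fingers. Measured centre is (0.573, 0.226), yaw 8.3°.

Call:
jog_arm --pt "-0.3 0 3 0" --pt "-0.3 0 6 0" --pt "-0.3 0 8 0" --pt "-0.3 0 9.3 0" --pt "-0.3 0 10 0" --pt "-0.3 0 10.3 0" --pt "-0.3 0 10.3 0" --pt "-0.3 0 10.3 0"

```text
clock: 2.15
tcp_pos: [0.5727, 0.2289, 0.1347]
tool_rot: [-0.073, 0.997, 0.0, 0.001]
ft_force: [0.5, 0.1, -0.4]
gripper_width: 0.0918
finger_force: 0.0
```

Call:
jog_arm --pt "0 0 0 0" --pt "0 0 0 0" --pt "0 0 0 0" --pt "0 0 0 0" --pt "0 0 0 0" --pt "0 0 0 0" --pt "0 0 0 0" --pt "0 0 0 0" --hand 1

```text
clock: 2.82
tcp_pos: [0.5722, 0.2283, 0.1336]
tool_rot: [-0.073, 0.997, -0.0, -0.0]
ft_force: [-0.0, -0.3, -0.4]
gripper_width: 0.0405
finger_force: 0.0
```

Call:
jog_arm --pt "0 0 0 0" --pt "0 0 0 0" --pt "0 0 -0.3 0" --pt "0 0 -1 0" --pt "0 0 -2 0" --pt "0 0 -3 0" --pt "0 0 -4 0" --pt "0 0 -5 0"

```text
clock: 3.48
tcp_pos: [0.5725, 0.2285, 0.1852]
tool_rot: [-0.073, 0.997, 0.0, 0.0]
ft_force: [-0.2, -0.1, -1.6]
gripper_width: 0.0217
finger_force: 30.0
```

```bash
python3 go.py .535 -.227 .24 98.3
```

```text
t 3.48 pos [0.5725 0.2285 0.1852] yaw 98.4 q6 -1.34 tz [ 0.001  0.    -1.   ] F [-0.2 -0.1 -1.6] w 0.0217 f 30.0
shift cm [ 10.34 -44.51  -5.5 ] turn 0.001
```

Call:
jog_arm --pt "0.4 -1.5 -1 0" --pt "1.1 -4.5 -1.5 0" --pt "1.9 -8 -1.5 0" --pt "2.7 -11.5 -1.5 0" --pt "3.5 -15 -1.5 0" --pt "4.3 -18.5 -1.5 0" --pt "5.1 -22 -1.5 0" --pt "5.9 -25.5 -1.5 0"

```text
clock: 4.15
tcp_pos: [0.5503, -0.0348, 0.1995]
tool_rot: [-0.073, 0.997, -0.0, 0.0]
ft_force: [1.1, -0.5, -1.3]
gripper_width: 0.0218
finger_force: 30.0
```

```bash
python3 go.py .535 -.227 .20 98.3
```

```text
t 4.15 pos [ 0.5503 -0.0348  0.1995] yaw 98.4 q6 -1.78 tz [ 0.001 -0.    -1.   ] F [ 1.1 -0.5 -1.3] w 0.0218 f 30.0
shift cm [  4.31 -18.79  -0.04] turn 0.001
```

Call:
jog_arm --pt "0.8 -3.5 0 0" --pt "1.6 -7 0 0" --pt "2.4 -10.5 0 0" --pt "3.2 -14 0 0" --pt "3.8 -16.5 0 0" --pt "4.1 -18 0 0" --pt "4.3 -18.8 0 0" --pt "4.3 -18.8 0 0"

```text
clock: 4.82
tcp_pos: [0.5353, -0.2266, 0.1992]
tool_rot: [-0.072, 0.997, -0.0, 0.0]
ft_force: [-0.0, 0.4, -0.8]
gripper_width: 0.0216
finger_force: 30.0
```

Run:
```python
from h import *
from go import go
c=grab("wrist"); save(c,"w2.png"); c=grab("top"); save(c,"t2.png",(330,130,530,280),4)
P=cloud(c); 
go((.535,-.227,.074),98.3)
```

```text
t 4.92 pos [ 0.5355 -0.2244  0.1989] yaw 98.3 q6 -2.12 tz [-0.  0. -1.] F [-0.5  0.3 -0.6] w 0.0218 f 30.0
shift cm [ 0.09 -0.25 12.49] turn 0.001
```

View pics/w2.png

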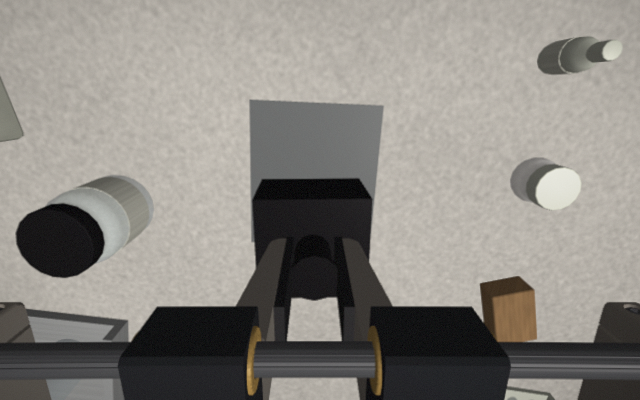

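The hood hangs upright at about (312,225) in the wrist view, directly over the mat.

Call:
jog_arm --pt "0 -0.1 2 0" --pt "0 -0.1 5 0" --pt "0 -0.1 8 0" --pt "0 -0.1 10 0" --pt "0 -0.1 11 0" --pt "0 -0.1 11.6 0" --pt "0 -0.1 12 0" --pt "0 -0.1 12 0"

```text
clock: 5.58
tcp_pos: [0.5364, -0.2254, 0.0789]
tool_rot: [-0.073, 0.997, -0.0, 0.0]
ft_force: [-0.1, 0.8, 0.2]
gripper_width: 0.022
finger_force: 30.0
```

Call:
jog_arm --pt "0 0 0.1 0" --pt "0 0 0.2 0" --pt "0 0 0.3 0" --pt "0 0 0.4 0" --pt "0 0 0.4 0"

```text
clock: 6.0
tcp_pos: [0.5367, -0.2262, 0.0753]
tool_rot: [-0.073, 0.997, -0.0, 0.001]
ft_force: [0.7, -0.8, 2.6]
gripper_width: 0.0217
finger_force: 30.0
```

Call:
jog_arm --pt "0 0 0.05 0" --pt "0 0 0.05 0" --pt "0 0 0.05 0" --pt "0 0 0.05 0" --pt "0 0 0.05 0" --pt "0 0 0.05 0" --pt "0 0 0.05 0" --pt "0 0 0.05 0" --hand -1

```text
clock: 6.67
tcp_pos: [0.536, -0.2257, 0.074]
tool_rot: [-0.073, 0.997, 0.0, -0.0]
ft_force: [-0.1, -0.3, -0.0]
gripper_width: 0.0728
finger_force: 0.0
```

Call:
jog_arm --pt "0 0 0 0" --pt "0 0 0 0" --pt "0 0 -1 0" --pt "0 0 -3 0" --pt "0 0 -6 0" --pt "0 0 -9 0" --pt "0 0 -12 0" --pt "0 0 -14 0"

```text
clock: 7.33
tcp_pos: [0.5368, -0.2261, 0.2179]
tool_rot: [-0.073, 0.997, -0.001, 0.001]
ft_force: [0.6, -0.3, -1.0]
gripper_width: 0.0921
finger_force: 0.0
```

Run:
```python
from h import *
from go import go
go((.573,.2255,.21),98.3)
c=grab("wrist"); P=cloud(c); z=P[:,:,2]
m=((z>.04)&(z<.056)&(np.hypot(P[:,:,0]-.536,P[:,:,1]+.227)<.07)).astype(np.uint8)
cs,_=cv2.findContours(m,cv2.RETR_EXTERNAL,cv2.CHAIN_APPROX_NONE); k=max(cs,key=cv2.contourArea)[:,0]
print(cv2.minAreaRect((plane(c,k,.049)[:,:2]*1000).astype(np.float32)), np.median(z[m>0]), z[m>0].std())
```

```text
t 7.33 pos [ 0.5368 -0.2261  0.2179] yaw 98.4 q6 -2.12 tz [ 0.003 -0.001 -1.   ] F [ 0.6 -0.3 -1. ] w 0.0921 f 0.0
shift cm [-10.16  44.15   0.74] turn 0.001
((537.9327392578125, -228.01345825195312), (61.12990951538086, 63.94268798828125), 8.468148231506348) 0.04879123213181691 0.0013168476626116198
```

The hood stands flat on the mat at (0.538, -0.228). Going back to the carrier.

Call:
jog_arm --pt "-0.8 3.5 0 0" --pt "-1.6 7 0 0" --pt "-2.4 10.5 0 0" --pt "-3.2 14 0 0" --pt "-4 17.5 0 0" --pt "-4.8 21 0 0" --pt "-5.6 24.5 0 0" --pt "-6.4 28 0 0"

```text
clock: 8.05
tcp_pos: [0.5583, 0.0623, 0.2148]
tool_rot: [-0.073, 0.997, -0.0, 0.0]
ft_force: [0.4, 0.5, 0.5]
gripper_width: 0.0918
finger_force: 0.0
```

Call:
jog_arm --pt "-0.8 3.5 0 0" --pt "-1.6 7 0 0" --pt "-2.4 10.5 0 0" --pt "-3.1 13.5 0 0" --pt "-3.5 15.2 0 0" --pt "-3.7 16.1 0 0" --pt "-3.7 16.1 0 0" --pt "-3.7 16.1 0 0"

```text
clock: 8.72
tcp_pos: [0.5714, 0.2248, 0.2142]
tool_rot: [-0.073, 0.997, -0.0, -0.0]
ft_force: [-0.4, -0.4, 0.3]
gripper_width: 0.0921
finger_force: 0.0
```

Run:
```python
from h import *
from go import go
go((.573,.2255,.087),98.3)
c=grab("wrist"); pickle.dump(c,open("w3.pkl","wb")); P=cloud(c); z=P[:,:,2]
save(c,"w3.png",(210,90,410,240),4)
near=np.hypot(P[:,:,0]-.573,P[:,:,1]-.2255)<.05
for lo,hi,zp in((.0865,.104,.092),(.0965,.104,.1)):
    m=((z>lo)&(z<hi)&near).astype(np.uint8)
    cs,_=cv2.findContours(m,cv2.RETR_EXTERNAL,cv2.CHAIN_APPROX_NONE)
    for k in cs:
        if cv2.contourArea(k)>60: print(lo,cv2.minAreaRect((plane(c,k[:,0],zp)[:,:2]*1000).astype(np.float32)))
```

```text
t 8.72 pos [0.5714 0.2248 0.2142] yaw 98.4 q6 -1.34 tz [-0.    -0.001 -1.   ] F [-0.4 -0.4  0.3] w 0.0921 f 0.0
shift cm [-0.17  0.05 12.72] turn 0.002
0.0865 ((570.2266845703125, 246.89854431152344), (36.46021270751953, 6.612512588500977), 9.58299732208252)
0.0865 ((576.63720703125, 203.9217071533203), (36.37831497192383, 6.873788356781006), 8.732207298278809)
0.0865 ((573.5192260742188, 225.1643829345703), (41.72386932373047, 25.794328689575195), 9.231921195983887)
0.0965 ((583.3079833984375, 226.73104858398438), (15.538188934326172, 15.441530227661133), 8.483131408691406)
0.0965 ((563.4638671875, 223.97352600097656), (14.925724983215332, 15.617364883422852), 54.27268600463867)
```

View pics/w3.png

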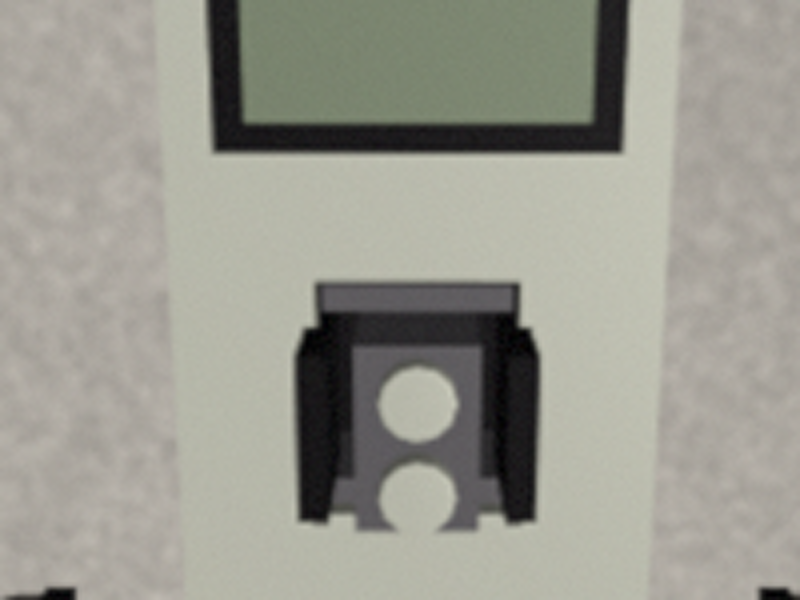

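The crop shows the carrier uncovered: two white caps at (418,403) and (418,497), with a black pad on each side at x≈313 and x≈522. The pad midpoint is (0.5735, 0.2254).

Call:
jog_arm --pt "-0.2 0.1 3 0" --pt "-0.2 0.1 6 0" --pt "-0.2 0.1 9 0" --pt "-0.2 0.1 11 0" --pt "-0.2 0.1 12 0" --pt "-0.2 0.1 12.5 0" --pt "-0.2 0.1 12.6 0" --pt "-0.2 0.1 12.6 0"

```text
clock: 9.43
tcp_pos: [0.5742, 0.2262, 0.089]
tool_rot: [-0.073, 0.997, 0.0, 0.001]
ft_force: [-0.1, -0.0, 0.1]
gripper_width: 0.0917
finger_force: 0.0
```

```bash
python3 go.py .5735 .2254 .087 98.5
```

```text
t 9.43 pos [0.5742 0.2262 0.089 ] yaw 98.3 q6 -1.34 tz [ 0.001  0.    -1.   ] F [-0.1 -0.   0.1] w 0.0917 f 0.0
shift cm [ 0.08 -0.07  0.2 ] turn -0.003
```

Call:
jog_arm --pt "0 -0.05 0.1 0" --pt "0 -0.05 0.1 0" --pt "0 -0.05 0.1 0" --pt "0 -0.05 0.1 0" --pt "0 -0.05 0.1 0" --pt "0 -0.05 0.1 0" --pt "0 -0.05 0.1 0" --pt "0 -0.05 0.1 0" --hand 1

```text
clock: 10.1
tcp_pos: [0.5736, 0.2261, 0.0873]
tool_rot: [-0.073, 0.997, 0.0, 0.0]
ft_force: [-1.0, -0.3, 3.0]
gripper_width: 0.0403
finger_force: 7.5
```

Call:
jog_arm --pt "0 0 0 0" --pt "0 0 0 0" --pt "0 0 0 0" --pt "0 0 0 0" --pt "0 0 0 0" --pt "0 0 0 0"

```text
clock: 10.6
tcp_pos: [0.5738, 0.2261, 0.0877]
tool_rot: [-0.073, 0.997, 0.0, 0.0]
ft_force: [-1.3, -1.5, 5.6]
gripper_width: 0.0373
finger_force: 30.0
```

Call:
jog_arm --pt "0 0 -0.2 0" --pt "0 0 -0.5 0" --pt "0 0 -0.9 0" --pt "0 0 -1.4 0" --pt "0 0 -1.9 0"

```text
clock: 11.02
tcp_pos: [0.5735, 0.226, 0.1065]
tool_rot: [-0.073, 0.997, -0.0, -0.0]
ft_force: [0.0, 0.1, -1.1]
gripper_width: 0.0372
finger_force: 30.0
```

Run:
```python
from h import *
from go import go
go((.5735,.2254,.205),98.4)
c=grab("wrist"); save(c,"w4.png",(160,90,460,290),2.6)
```

```text
t 11.02 pos [0.5735 0.226  0.1065] yaw 98.4 q6 -1.34 tz [-0. -0. -1.] F [ 0.   0.1 -1.1] w 0.0372 f 30.0
shift cm [ 0.01 -0.06 -9.85] turn -0.0
```

View pics/w4.png

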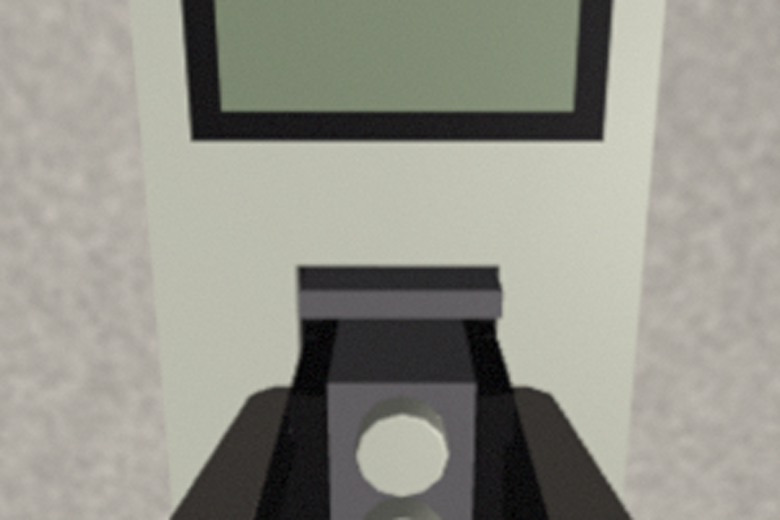

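The carrier is rising with the fingers: foot at (400,303), cap at (403,453), and a force of about 1.1 N, which matches its weight.

Call:
jog_arm --pt "0 0 -1 0" --pt "0 0 -2 0" --pt "0 0 -3.5 0" --pt "0 0 -5 0" --pt "0 0 -7 0" --pt "0 0 -9 0" --pt "0 0 -10 0" --pt "0 0 -10.5 0"

```text
clock: 11.73
tcp_pos: [0.5745, 0.2264, 0.2136]
tool_rot: [-0.073, 0.997, 0.0, 0.002]
ft_force: [-0.1, -0.3, -0.5]
gripper_width: 0.037
finger_force: 30.0
```

Call:
jog_arm --pt "0 0 0 0" --pt "0 0 0 0" --pt "0 0 0 0" --pt "0 0 0 0" --pt "0 0 0 0" --pt "0 0 0 0"

```text
clock: 12.23
tcp_pos: [0.5733, 0.2259, 0.2104]
tool_rot: [-0.073, 0.997, -0.0, -0.001]
ft_force: [-0.4, 0.0, -1.7]
gripper_width: 0.037
finger_force: 30.0
```

Run:
```python
from h import *
from go import go
go((.5735,.2254,.21),98.4)
c=grab("scene"); im=c["pixels"][:,:,::-1]
save(c,"s5.png",(270,80,470,230),3.5)
```

```text
t 12.23 pos [0.5733 0.2259 0.2104] yaw 98.4 q6 -1.34 tz [-0.001 -0.    -1.   ] F [-0.4  0.  -1.7] w 0.0370 f 30.0
shift cm [-0.01 -0.05  0.04] turn -0.0
```

View pics/s5.png

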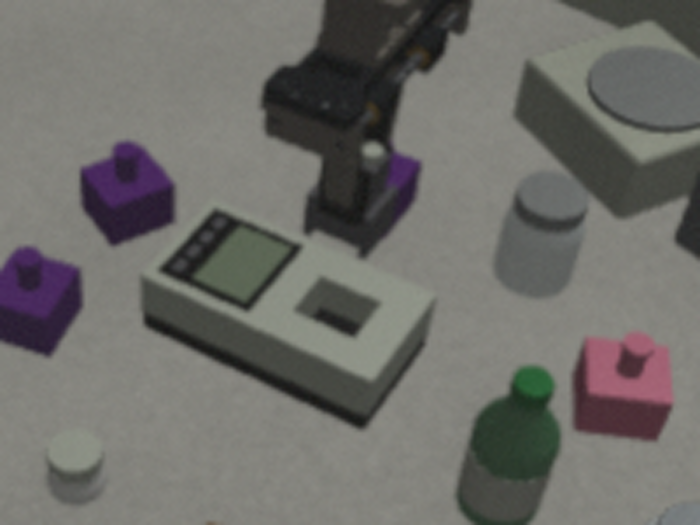

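The carrier hangs upright in the fingers at (350,200), clear of the empty well at (338,303).

```bash
python3 -c "
from workcell import manip; print(manip.sign_off())"
```

```text
the job is handed in; nothing more can be done
None
```

The job is handed in, though the sign-off returned no verdict: the hood stands upright and let go near the middle of the mat, and the carrier is held upright by its pinched catches, about 80 mm above the photometer deck.

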